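# Fit a bayonet lamp module into a tilted microscope lamp holder

### The arm

A 6-joint arm with a two-finger parallel gripper is mounted at the origin on the work surface. World frame = base frame: x ahead of the robot, y to its left, z up, the work surface at z = 0. Lengths are in m, angles in degrees, forces in N, time in s.
With the tool pointing down it reaches from about 0.35 to 0.875 m from the base axis. Payload 4.2 kg.
Tool frame: the origin (TCP) lies at the very end of the fingers, on their centre line; the grasp point (between the pads) lies 19 mm behind it; y points along the fingers, z is the direction in which the jaws open and shut, and the axes are right-handed (so a half turn about y gives the same grasp; the last joint's range is limited). The gripper opens to 87 mm and grips with 3 to 60 N. Pads are 19 mm wide; open, the fingers measure 117 mm over their backs; the gripper's body (75 mm by 190 mm) begins 51 mm behind the grasp point.
Start: joints at [90.791, 22.042, 0.453, 0, -68.411, -14.817], TCP at [0.151, 0.606, 0.223] pointing down, gripper open.
Joint ranges: [-179.83, 179.83], [-69.29, 118.12], [-61.27, 80.66], [-181.25, 117.63], [-171.15, -9.14], [-177.46, 177.46]. Speed limits (degrees/s): [159.86, 159.86, 180, 180, 180, 180].

### API

Orientations are given as a 3x3 rotation matrix whose columns are the frame's x, y, z axes.
In Python, from station import r, eyes gives the robot as it stands.
- The arm moves only by the tool play_rows, never from a script. Its argument "deltas" is one flat list of numbers, 5 for each row, row after row: the closure in counts, from 0 (fully open) to 255 (shut), then the shift along the tool's x, y, z in mm, then the turn about the tool's y in rad. In form: [claw, tx, ty, tz, roll, claw, tx, ty, tz, roll, ...]. A call has exactly 10 rows; each row shifts and turns the commanded pose from where the row before left it, along the tool's axes as they then stand; what a row does not reach is not made up. A row lasts 1/10 s, in which the tool goes at most 50 mm and 8.59 degrees, less where a joint would pass 70% of its speed; a pose out of reach is approached as far as the arm can. A call is refused whole if a number of a shift passes 50 or a number of a turn 0.15, either way. A call with a gripper value outside its range is refused whole. The fingers move at their own pace and stop on an object; the grip force is fixed at half the most. Time passes only in rows, so rows that do not move let the fingers close, or fill a call up. It gives the time, the measured TCP pose, the force and the opening at its end, in the units of the state.
- r.sense(): the state, without advancing time (a new reading comes with each control period).
- eyes.capture(name): name is "scene" or "side" or "wrist"; returns a dict with "img" (400x640x3 uint8, blue, green, red), "vfov" (degrees; the focal length in pixels is half the picture's height over the tangent of half this angle, whatever the lens; pixels are square), "cx", "cy" (the principal point, pixels), "distortion" ([k1, k2, p1, p2, k3] as OpenCV has them; the pictures are not rectified), "R" (3x3) and "t" (3): a world point X has camera coordinates R X + t; the wrist camera has in their place "tool_from_camera" (4x4, takes a point from camera to tool coordinates, whose origin is the TCP and whose axes are the tool frame's). Camera axes: x right, y down, z forward; pixel columns grow to the right and rows downward; lengths in m; the calibration is good to about 2 mm. A picture is of the moment at which its call begins: read the wrist's pose just before it. There is no depth.
- r.finish_job(): hands the job in, once; it reports no verdict.
The state is a dict: "time_s": time; "joints": joint angles; "joint_velocities": joint speeds; "effort": joint torques, N m; "tcp_pos": TCP position; "ee_rot": TCP orientation; "wrist_force": force on the tool from outside, world axes, zero at the start; "moment": the same for the moment, N m; "gripper_width": opening from 0.0 (shut) to 1.0 (fully open).
Only numpy, scipy, OpenCV 4.12 (cv2) and the standard library are available. Lean on these libraries where they do the work, as an engineer would, in place of code of your own. Each camera call takes 0.05 s, during which the arm holds its last target.

### The job

Fit the lamp module with the bar handle into the empty tilted lamp holder: feel for the two entry slots, push it in against the spring, turn it a quarter turn clockwise as far as it goes, and let the spring click it back into its lock. Leave it locked and let go of; do not shift the wide plug, dish, bottles, tip box or beaker.

Things in the scene. Friction and masses are not known exactly. Their poses are not given: they have to be found in the camera images.
- lamp_mid (a point): Lamp module, 89 mm tall, 0.18 to 0.35 kg, upright on the bench: round aluminium neck below, dark flange, bar handle on top. This point: on its axis, 44.5 mm above its lower face; z along the axis to the handle, x along the bar handle and through both lugs.
- lamp_grip (a point): Middle of the lamp module's black bar handle, 68 mm above the lower face. The bar is 45 mm high (44 to 89 mm above the lower face), 56 mm long along x and 24 mm thick along y: pinch it across the thickness. Below it a flange 72 mm in diameter, 36 to 44 mm above the lower face.
- lamp_lugs (a point): On the lamp module's axis at the middle height of its two lugs, 14 mm above the lower face. Neck 46 mm in diameter, 36 mm long, lower edge chamfered. The two opposite lugs point along +x and -x, reach 34 mm from the axis, are 9 mm wide and 8 mm high (10 to 18 mm above the lower face).
- mouth (a point): Centre of the mouth of the fixed lamp holder: black round housing, 86 mm in diameter, on a grey foot, mouth 115 mm above the bench. z: bore axis pointing out of the mouth, leaning 30 degrees from vertical, roughly towards the robot. Bore 52 mm in diameter. x: nominal direction of the two opposite entry slots; the true one is up to 20 degrees off, either way about z.
- head: Housing; origin at the mouth. The aluminium collar inside, 12 mm thick, top level with the mouth, has two entry slots 13 mm wide; its angle is unknown (see mouth): feel or look for it. Lugs over 4 degrees off the slots rest on the collar, lower face of the lamp 10 mm deep; over the slots it drops to 18 mm, onto a spring plate. Deeper than 30 mm, lugs clear the collar and it can turn.
- plunger (a joint): Spring plate in the bore: m pressed in, 0 = free (18 mm below the mouth), 0.016 = hard stop (34 mm). 6 N at first, plus 0.4 N per mm. Press the lamp to 32 mm or the stop, turn 90 degrees clockwise seen from outside (negative about z; stop a few degrees later); there 4 mm notches under the collar let it rise to 26 mm and lock (lamp_mid 18.5 mm out of the mouth). Unlocked it stays at 30 or 18 mm.
- plug_mid (a point): Centre (37 mm up) of a wide plug of another fitting, which does not belong here: 74 mm tall, 80 mm flange, 68 mm neck without lugs, round black knob. It may have changed places with the lamp module.
- dish_mid (a point): Centre of a closed culture dish, 92 mm in diameter, 16 mm high (leave alone).
- bottle_mid (a point): Centre of an amber bottle, 66 mm in diameter, 140 mm tall (leave alone).
- tipbox_mid (a point): Centre of a grey tip box, 120 x 85 x 60 mm (leave alone).
- jar_mid (a point): Centre of a glass jar, 60 mm in diameter, 80 mm tall (leave alone).
- beaker_mid (a point): Centre of an open glass beaker, 72 mm in diameter, 90 mm tall (leave alone).
Mind the look-alikes: they are no part of the job. Leave any blue look-alike of the part that bears lamp_mid alone.

How it is judged:
By the outcome, as a careful person would: the job done as asked, in the order asked, and still so for the second after the job is handed in, with the robot touching nothing.
It also fails if it takes over 53 s, if anything falls off the work surface, if the arm or the gripper's body presses on something with over 40 N, if the wrist force passes 120 N, or if a joint passes its speed limit or range.

## Working session

There is one attempt and no reset: what is moved stays moved. The work goes in short steps, Python scripts to look and compute and a tool call to move; the robot and the scene stay as the last step left them, time stands still between calls to the robot, and variables do not carry over. Pictures are saved under pics/ and viewed, and the job is handed in when it is done.

Besides the shell and the picture viewer there is one more tool, called after "Request:" by a JSON object that holds its "op" and its "data", one argument or row to a line. play_rows: Moves the arm, as the interface text tells. Its arguments: {"type":"object","properties":{"deltas":{"type":"array","items":{"type":"number"}}},"required":["deltas"]}

```bash
ls; mkdir -p pics; python3 - <<'E'
from station import r, eyes
import cv2,json
s=r.sense(); print(s)
for n in ["scene","side","wrist"]:
    d=eyes.capture(n); cv2.imwrite(f"pics/{n}0.png",d["img"])
    print(n,{k:(v.tolist() if hasattr(v,'tolist') else v) for k,v in d.items() if k!="img"})
E
```

```text
pics
{'time_s': 0.0, 'joints': array([ 9.07909757e+01,  2.20915228e+01,  3.81319674e-01, -2.88953001e-02,
       -6.84116235e+01, -1.48151879e+01]), 'joint_velocities': array([ 0.04326447, -0.00108178,  0.02089374, -0.08044897,  0.13740755,
       -0.09748649]), 'effort': array([-6.31109397e-04, -3.90661168e+01,  1.87400687e+01,  4.21973169e+00,
        1.09671257e-02, -1.99555925e-04]), 'tcp_pos': array([0.15130784, 0.60579705, 0.22146235]), 'ee_rot': array([[-9.70148324e-01, -4.39544124e-04, -2.42511931e-01],
       [ 2.42512313e-01, -2.13250155e-03, -9.70145984e-01],
       [-9.07351031e-05, -9.99997630e-01,  2.17543767e-03]]), 'wrist_force': array([ 0.14330535,  1.10013214, -0.23263335]), 'moment': array([-0.03819018,  0.04112542, -0.01327925]), 'gripper_width': 1.0000912083836695}
scene {'vfov': 45.65585790871813, 'cx': 323.43842614699037, 'cy': 197.70609608587827, 'distortion': [-0.10564312431444468, 0.0, 0.0, 0.0, 0.0], 'R': [[-0.8239862058353089, 0.566331816583135, 0.017748411725499794], [0.4263075798766991, 0.6402827733788128, -0.6389834250229088], [-0.3732406461424096, -0.5
[... 271 characters left out ...]
313, -0.5211445417436332, -0.007807805629448458], [-0.35241190567190234, -0.5659475927591109, -0.745324876138497], [0.3840031822246098, 0.6388361987716307, -0.6666557336289752]], 't': [-0.45952987601745837, 0.24247379510008088, 0.963930545829402]}
wrist {'vfov': 60.2791914850212, 'cx': 325.27988271353587, 'cy': 199.94284548305876, 'distortion': [-0.03626071487037936, 0.0, 0.0, 0.0, 0.0], 'tool_from_camera': [[4.9338043646878844e-05, 0.9601881863929861, 0.279353976662416, -0.07709083749766059], [-0.00015021189301252775, -0.279353966734697, 0.9601881787993316, -0.1623658134778642], [0.9999999875010723, -8.933609592990555e-05, 0.00013044890692269, 0.00031774494364233963], [0.0, 0.0, 0.0, 1.0]]}
```

View pics/scene0.png

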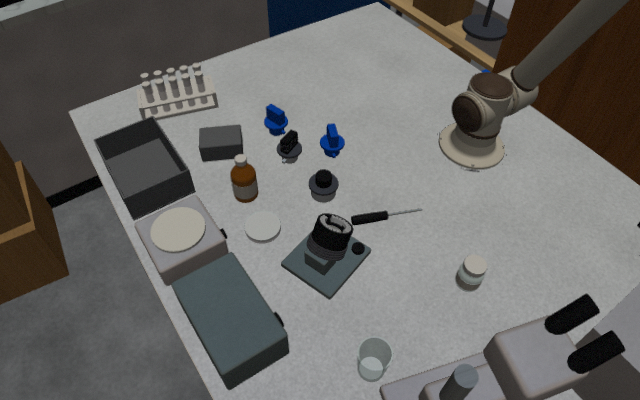

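View pics/side0.png

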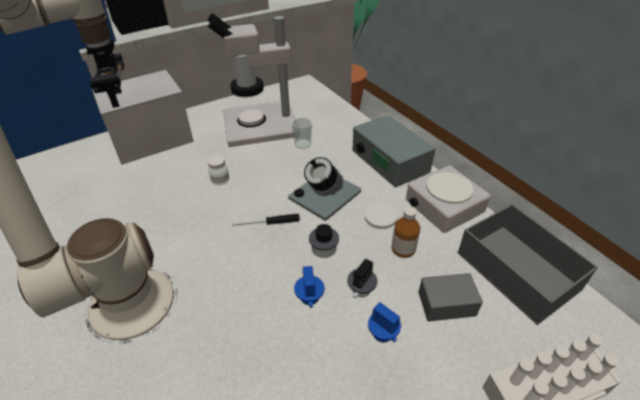

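View pics/wrist0.png

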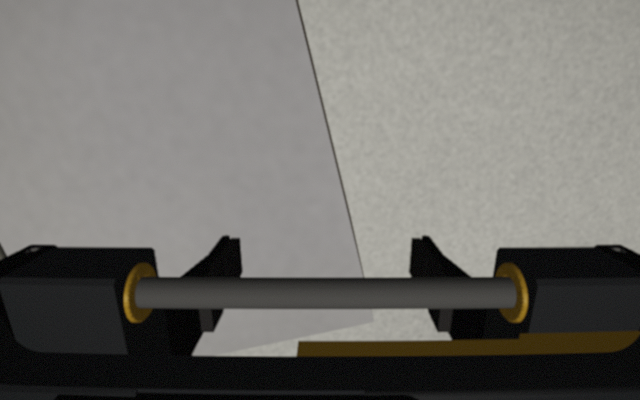

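```bash
cat > h.py <<'E'
from station import r, eyes
import numpy as np, cv2
def K(d):
    f=200/np.tan(np.radians(d["vfov"]/2)); return np.array([[f,0,d["cx"]],[0,f,d["cy"]],[0,0,1]])
def pose(d,s=None):
    if "R" in d: return np.array(d["R"]),np.array(d["t"])
    T=np.array(d["tool_from_camera"]); W=np.eye(4); W[:3,:3]=s["ee_rot"]; W[:3,3]=s["tcp_pos"]
    M=np.linalg.inv(W@T); return M[:3,:3],M[:3,3]
def ray(d,uv,s=None):
    R,t=pose(d,s)
    p=cv2.undistortPoints(np.array([[uv]],float),K(d),np.array(d["distortion"])).ravel()
    v=R.T@np.array([p[0],p[1],1]); return -R.T@t, v/np.linalg.norm(v)
def onz(d,uv,z,s=None):
    o,v=ray(d,uv,s); return o+v*(z-o[2])/v[2]
def tri(rs):
    A=np.zeros((3,3));b=np.zeros(3)
    for o,v in rs:
        P=np.eye(3)-np.outer(v,v);A+=P;b+=P@o
    X=np.linalg.solve(A,b); return X,[np.linalg.norm(np.cross(X-o,v)) for o,v in rs]
def proj(d,X,s=None):
    R,t=pose(d,s); rv=cv2.Rodrigues(R)[0]
    return cv2.projectPoints(np.array(X,float).reshape(-1,3),rv,t,K(d),np.array(d["distortion"]))[0].reshape(-1,2)
def crop(img,u0,u1,v0,v1,name,k=8):
    c=cv2.resize(img[v0:v1,u0:u1],None,fx=k,fy=k,interpolation=cv2.INTER_CUBIC); cv2.imwrite(name,c)
E
python3 - <<'E'
from h import *
print([a for a in dir(r) if a[0]!='_'],[a for a in dir(eyes) if a[0]!='_'])
a=cv2.imread('pics/scene0.png');b=cv2.imread('pics/side0.png')
crop(a,250,350,95,205,'pics/sA.png',5); crop(b,280,420,215,350,'pics/sB.png',5)
crop(a,275,385,195,305,'pics/sC.png',5); crop(b,280,370,140,225,'pics/sD.png',7)
E
```

```text
['PlanningError', 'finish_job', 'sense'] ['capture']
```

View pics/sA.png

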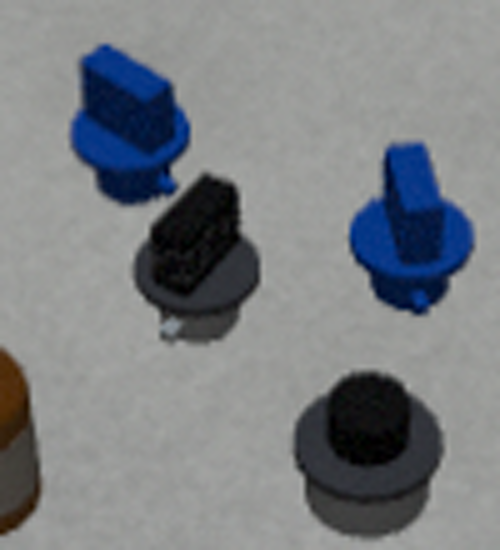

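View pics/sB.png

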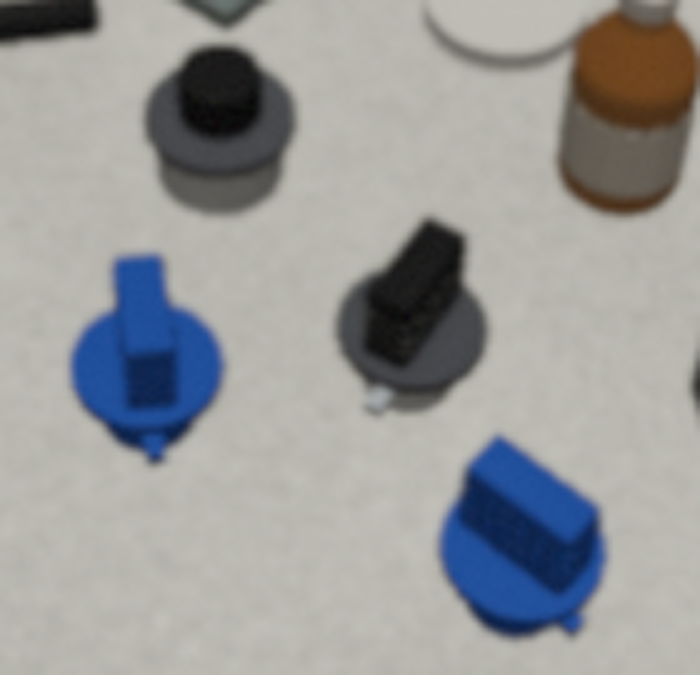

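View pics/sC.png

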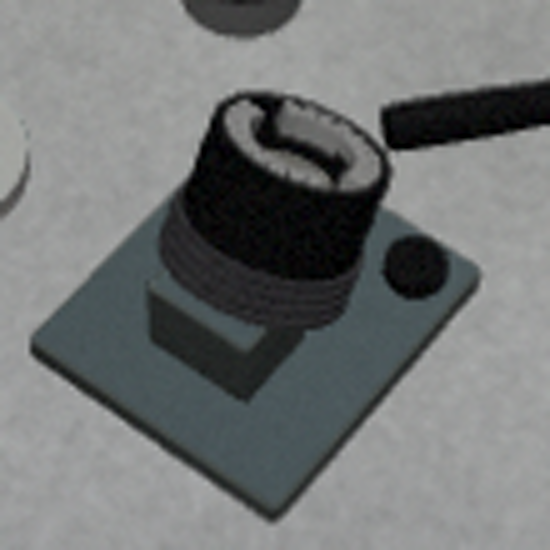

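View pics/sD.png

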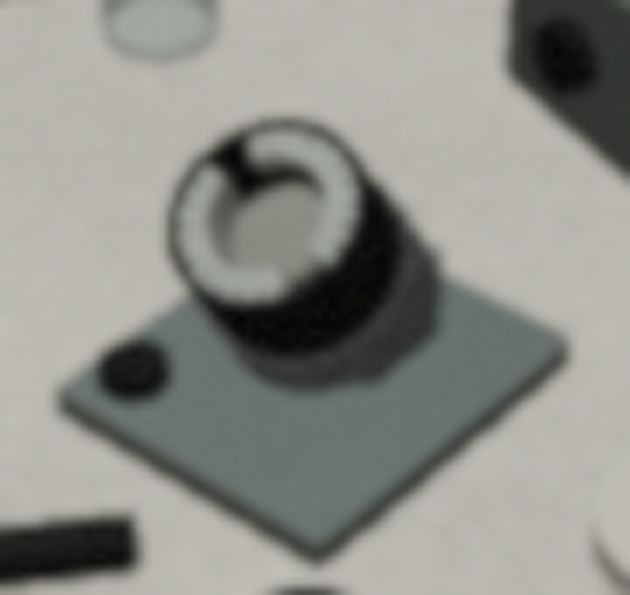

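```bash
python3 - <<'E'
from h import *
A=eyes.capture("scene");B=eyes.capture("side")
def sa(x,y,o=(250,95),k=5): return ((x+.5)/k+o[0]-.5,(y+.5)/k+o[1]-.5)
fa=sa(197,268);fb=sa(412,328,(280,215))
print('flange',onz(A,fa,.044),onz(B,fb,.044),tri([ray(A,fa),ray(B,fb)]))
ma=sa(303,143,(275,195));mb=sa(265,212,(280,140),7)
M,_=tri([ray(A,ma),ray(B,mb)]);print('mouth',M,_)
pa=sa(368,440);pb=sa(220,130,(280,215));print('plug',tri([ray(A,pa),ray(B,pb)]))
# bar/lug dir
print('lug',onz(A,sa(170,330),.014),onz(B,sa(376,400,(280,215)),.014))
# bar top centreline ends
print('bar A',onz(A,sa(170,243),.089),onz(A,sa(223,183),.089))
print('bar B',onz(B,sa(388,300,(280,215)),.089),onz(B,sa(447,230,(280,215)),.089))
# slots in the mouth: 
sl=[sa(268,120,(275,195)),sa(345,165,(275,195))];sb=[sa(235,165,(280,140),7),sa(300,280,(280,140),7)]
for n,d,l in(('A',A,sl),('B',B,sb)):
    print(n,[tuple(np.round(x,1)) for x in l])
# foot plate corners
for n,c in(('A',[sa(30,345,(275,195)),sa(275,515,(275,195)),sa(480,275,(275,195))]),('B',[sa(60,400,(280,140),7),sa(318,555,(280,140),7),sa(565,345,(280,140),7)])):
    d=A if n=='A' else B
    print(n,[onz(d,x,.01).round(3) for x in c])
for n,l in(('bottle',((244,180),(405,237))),('dish',((263,226),(383,214))),('tipbox',((221,140),(450,295))),('beaker',((374,360),(302,133))),('jar',((472,270),(217,168)))):
    print(n,tri([ray(A,l[0]),ray(B,l[1])])[0].round(3))
E
```

```text
flange [ 0.4899483  -0.25212874  0.044     ] [ 0.48725384 -0.25799312  0.044     ] (array([ 0.48854774, -0.2556194 ,  0.04044407]), [np.float64(0.0005172492099946909), np.float64(0.0005172492099947724)])
mouth [0.56756216 0.07731706 0.11530101] [np.float64(0.0004818906087214139), np.float64(0.00048189060872149444)]
plug (array([ 0.47969515, -0.09746289,  0.03616112]), [np.float64(0.0009043828080741365), np.float64(0.0009043828080742072)])
lug [ 0.51406731 -0.24451264  0.014     ] [ 0.46337302 -0.26556504  0.014     ]
bar A [ 0.51484655 -0.2366763   0.089     ] [ 0.46512317 -0.26156471  0.089     ]
bar B [ 0.46512022 -0.26643604  0.089     ] [ 0.51104775 -0.24765618  0.089     ]
A [(np.float64(328.2), np.float64(218.6)), (np.float64(343.6), np.float64(227.6))]
B [(np.float64(313.1), np.float64(163.1)), (np.float64(322.4), np.float64(179.6))]
A [array([0.698, 0.042, 0.01 ]), array([0.652, 0.182, 0.01 ]), array([0.493, 0.131, 0.01 ])]
B [array([0.496, 0.13 , 0.01 ]), array([ 0.539, -0.009,  0.01 ]), array([0.699, 0.046, 0.01 ])]
bottle [ 0.656 -0.209  0.051]
dish [ 0.682 -0.08   0.014]
tipbox [ 0.634 -0.396  0.039]
beaker [0.673 0.363 0.047]
jar [0.352 0.327 0.049]
```

```bash
python3 - <<'E'
from h import *
A=eyes.capture("scene");B=eyes.capture("side")
def sa(x,y,o,k): return ((x+.5)/k+o[0]-.5,(y+.5)/k+o[1]-.5)
def pl(d,uv,P,n):
    o,v=ray(d,uv); return o+v*((P-o)@n)/(v@n)
M=np.array([.5676,.0773,.1153])
# collar = bright inside ellipse; dark housing outline: enlarge by drawing predicted circles for az hypotheses
for az in (0,10,18.5,28):
    a=np.radians(az); n=np.array([-.5*np.cos(a),-.5*np.sin(a),np.cos(np.pi/6)])
    ex=np.array([-np.sin(a),np.cos(a),0]); ey=np.cross(n,ex)
    for d,l in((A,[sa(268,120,(275,195),5),sa(345,165,(275,195),5)]),(B,[sa(235,165,(280,140),7),sa(302,280,(280,140),7)])):
        X=[pl(d,u,M,n) for u in l]; v=X[1]-X[0]
        print(az,[ (round(1e3*(x-M)@ex),round(1e3*(x-M)@ey)) for x in X], 'slot ang from ex',round(np.degrees(np.arctan2(v@ey,v@ex))%180,1),'world az',round(np.degrees(np.arctan2(v[1],v[0]))%180,1))
t=np.linspace(0,2*np.pi,100)
a=np.radians(18.5); n=np.array([-.5*np.cos(a),-.5*np.sin(a),np.cos(np.pi/6)]);ex=np.array([-np.sin(a),np.cos(a),0]); ey=np.cross(n,ex)
for d,o,k,nm in((A,(275,195),6,'mA'),(B,(280,140),6,'mB')):
    img=cv2.resize(d["img"][o[1]:o[1]+100,o[0]:o[0]+100],None,fx=k,fy=k,interpolation=cv2.INTER_CUBIC)
    for rr,dd,c in((.043,0,(0,255,0)),(.026,0,(0,0,255)),(.043,-.06,(255,255,0))):
        P=proj(d,M+rr*(np.outer(np.cos(t),ex)+np.outer(np.sin(t),ey))+dd*n)
        cv2.polylines(img,[(((P-np.array(o)+.5)*k-.5)).astype(int)],1,c,1)
    cv2.imwrite(f'pics/{nm}.png',img)
i=np.hstack([cv2.imread('pics/mA.png'),cv2.imread('pics/mB.png')]);cv2.imwrite('pics/mAB.png',cv2.resize(i,(800,400)))
E
```

```text
0 [(-17, -8), (17, 14)] slot ang from ex 33.9 world az 120.2
0 [(30, -5), (-41, 8)] slot ang from ex 169.5 world az 80.8
10 [(-19, -3), (20, 9)] slot ang from ex 17.3 world az 115.1
10 [(27, -9), (-36, 14)] slot ang from ex 160.3 world az 82.7
18.5 [(-21, 2), (22, 4)] slot ang from ex 2.0 world az 110.3
18.5 [(24, -12), (-33, 18)] slot ang from ex 152.6 world az 84.3
28 [(-21, 9), (23, -3)] slot ang from ex 164.9 world az 104.8
28 [(21, -15), (-28, 21)] slot ang from ex 144.2 world az 86.0
```

View pics/mAB.png

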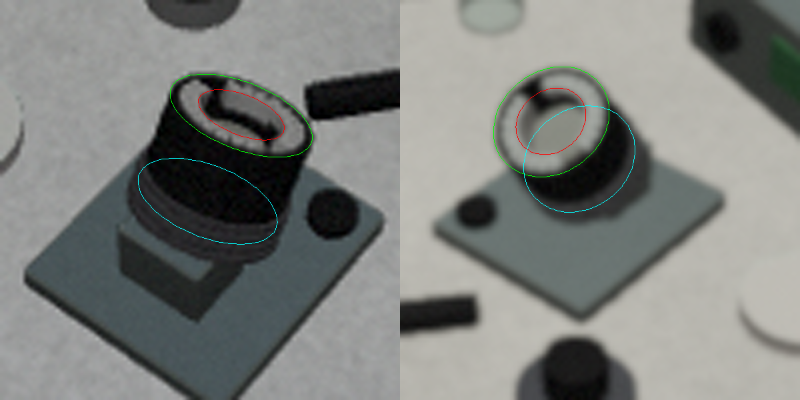

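```bash
python3 - <<'E'
from h import *
M=np.array([.5676,.0773,.1153])
a=np.radians(18.5); n=np.array([-.5*np.cos(a),-.5*np.sin(a),np.cos(np.pi/6)]);ex=np.array([-np.sin(a),np.cos(a),0]); ey=np.cross(n,ex)
t=np.radians(np.arange(0,360,5))
for nm in("scene","side"):
    d=eyes.capture(nm);g=cv2.cvtColor(d["img"],cv2.COLOR_BGR2GRAY)
    print(nm)
    for rr in(.029,.031,.033):
        P=proj(d,M+rr*(np.outer(np.cos(t),ex)+np.outer(np.sin(t),ey))).astype(np.float32)
        v=cv2.remap(g,P[:,0].reshape(1,-1),P[:,1].reshape(1,-1),cv2.INTER_LINEAR).ravel()
        print(rr,' '.join(f'{int(x)}' for x in v))
E
```

```text
scene
0.029 128 131 131 129 127 129 132 129 125 127 132 129 128 130 125 122 118 122 119 120 127 113 116 120 116 120 125 111 78 34 10 4 16 52 106 125 132 128 131 131 132 133 132 130 129 128 129 127 123 127 125 122 117 126 119 121 125 119 114 126 127 118 123 128 117 100 39 27 60 93 111 119
0.031 131 130 128 127 126 126 128 129 128 127 129 130 130 132 127 129 121 123 117 113 127 115 114 122 120 120 125 112 59 14 3 4 4 67 107 124 128 129 130 130 129 126 123 126 127 126 128 129 124 128 128 121 125 126 114 120 129 121 105 126 129 113 127 128 111 87 41 50 97 107 115 125
0.033 129 128 127 127 126 126 124 122 126 121 118 125 124 127 124 118 126 124 109 100 124 116 108 124 107 114 125 105 41 11 6 7 22 61 95 122 126 127 128 128 129 128 127 128 128 126 125 128 120 121 124 113 121 119 107 113 123 127 91 122 124 103 129 125 103 70 47 84 105 108 117 128
side
0.029 151 154 154 156 156 157 157 156 156 159 161 163 161 160 159 157 155 156 156 155 158 159 159 159 159 161 161 152 140 134 133 134 134 137 145 154 156 157 159 159 160 162 161 160 160 160 157 156 156 156 156 158 157 158 156 157 159 157 155 153 151 150 144 122 82 41 19 15 31 76 115 145
0.031 152 151 156 155 154 158 159 157 156 159 160 162 161 160 159 158 157 157 158 158 159 160 159 160 160 160 161 153 139 128 126 126 128 130 143 156 158 158 160 160 160 162 162 162 162 162 161 162 159 159 162 162 162 160 160 159 161 160 160 160 157 153 146 124 83 36 15 14 30 72 119 144
0.033 142 144 149 150 148 153 153 150 150 153 153 156 153 151 154 154 153 156 154 155 157 157 156 158 156 156 159 151 132 118 113 114 114 119 137 153 154 154 157 154 156 160 159 159 161 159 158 158 156 158 159 160 159 157 153 155 156 156 156 155 152 148 142 122 79 37 16 14 30 66 114 141
```

Request:
{"op": "play_rows", "data": {
  "deltas": [0, -36, 0, 34, 0, 0, -36, 0, 34, 0, 0, -36, 0, 34, 0, 0, -36, 0, 34, 0, 0, -36, 0, 34, 0, 0, -36, 0, 34, 0, 0, -36, 0, 34, 0, 0, -36, 0, 34, 0, 0, -36, 0, 34, 0, 0, -36, 0, 34, 0]
}}

```text
time_s: 1.45
tcp_pos: [0.419, 0.1875, 0.2231]
ee_rot: [[-0.97, 0.001, -0.242], [0.242, 0.001, -0.97], [-0.001, -1.0, -0.001]]
wrist_force: [1.1, 0.8, 0.5]
gripper_width: 1.0
```

Request:
{"op": "play_rows", "data": {
  "deltas": [0, -17, 0, 42, 0, 0, -17, 0, 42, 0, 0, -17, 0, 42, 0, 0, -17, 0, 42, 0, 0, -17, 0, 42, 0, 0, -17, 0, 42, 0, 0, -17, 0, 42, 0, 0, -17, 0, 42, 0, 0, -17, 0, 42, 0, 0, 0, 0, 0, 0]
}}

```text
time_s: 2.45
tcp_pos: [0.4753, -0.2188, 0.2222]
ee_rot: [[-0.969, -0.0, -0.248], [0.248, -0.001, -0.969], [-0.0, -1.0, 0.001]]
wrist_force: [-0.1, 0.4, 0.2]
gripper_width: 1.001
```

Take a wrist picture to refine the lamp position.

```bash
python3 - <<'E'
from h import *
s=r.sense(); d=eyes.capture("wrist"); cv2.imwrite('pics/w1.png',d["img"]); np.savez('w1.npz',p=s["tcp_pos"],R=s["ee_rot"])
print(s["joints"],s["tcp_pos"])
E
```

```text
[-6.90775013e+00  1.21404377e+01 -1.37795853e+01  5.69620109e-02
 -6.40843846e+01  8.25023683e+01] [ 0.47534952 -0.21883327  0.22217147]
```

View pics/w1.png

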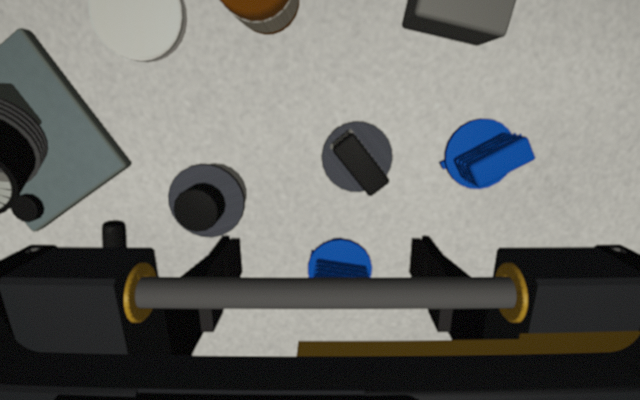

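```bash
python3 - <<'E'
from h import *
z=np.load('w1.npz'); s=dict(tcp_pos=z['p'],ee_rot=z['R']); d=eyes.capture("wrist")
im=d["img"].astype(int); u0,v0=310,110
crop(d["img"],310,400,110,205,'pics/w1c.png',6)
print('flange',onz(d,(357,156.5),.044,s))
c=[onz(d,p,.089,s)[:2] for p in((334,139),(350.5,132),(388,182),(371,194))]
print(np.round(c,4), np.mean(c,0))
v=np.array(c[2])+c[3]-c[0]-c[1]; print('bar az',np.degrees(np.arctan2(v[1],v[0]))%180)
for nm,p in(('blue1',(341,262)),('blue2',(482,153)),('plug',(207,200))): print(nm,onz(d,p,.044,s))
E
```

```text
flange [ 0.48965737 -0.2555946   0.044     ]
[[ 0.5171 -0.2377]
 [ 0.5193 -0.2526]
 [ 0.4688 -0.2747]
 [ 0.4618 -0.2579]] [ 0.49177122 -0.25572743]
bar az 21.785006375682173
blue1 [ 0.38156597 -0.21297937  0.044     ]
blue2 [ 0.46230288 -0.37762126  0.044     ]
plug [ 0.48428124 -0.09544106  0.044     ]
```

View pics/w1c.png

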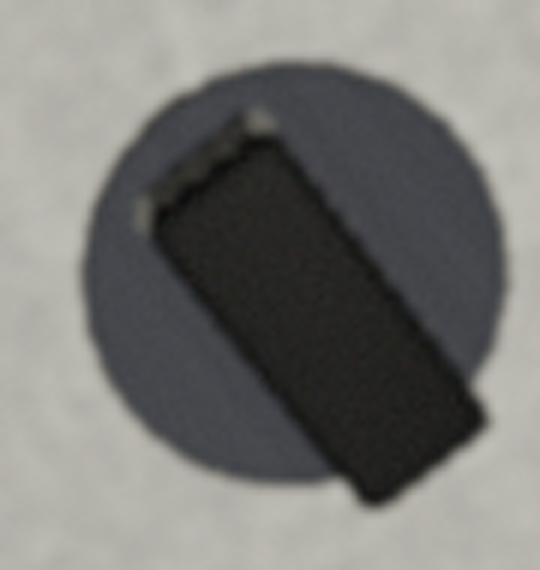

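```bash
python3 - <<'E'
from h import *
z=np.load('w1.npz'); s=dict(tcp_pos=z['p'],ee_rot=z['R']); d=eyes.capture("wrist")
c=[onz(d,(310+(a+.5)/6-.5,110+(b+.5)/6-.5),.089,s)[:2] for a,b in((155,230),(265,140),(485,420),(375,505))]
print(np.round(c,4), np.mean(c,0))
v=c[2]+c[3]-c[0]-c[1]; az=np.degrees(np.arctan2(v[1],v[0]))%180; print('bar az',az,[np.linalg.norm(c[i]-c[i-1]) for i in range(4)])
T=np.array([.4897,-.2555,.052]); S=r.sense(); R=S["ee_rot"]
print('shift mm in tool',1e3*R.T@(T-S["tcp_pos"]),'roll',-np.radians(az-90-np.degrees(np.arctan2(R[1,2],R[0,2]))))
E
```

```text
[[ 0.5094 -0.237 ]
 [ 0.5179 -0.2551]
 [ 0.4704 -0.2772]
 [ 0.4618 -0.2588]] [ 0.48989822 -0.25705803]
bar az 24.794436221695776 [np.float64(0.052358762072297865), np.float64(0.019989568685062326), np.float64(0.05235087642378473), np.float64(0.0203072735077243)]
shift mm in tool [-24.48261746 170.34335994  36.08564114] roll -0.6783649188988136
```

Request:
{"op": "play_rows", "data": {
  "deltas": [0, -24.5, 0, 36.5, 0, 0, 0, 14, 0, -0.136, 0, 0, 14, 0, -0.136, 0, 0, 14, 0, -0.136, 0, 0, 14, 0, -0.136, 0, 0, 14, 0, -0.136, 0, 0, 25, 0, 0, 0, 0, 25, 0, 0, 0, 0, 25, 0, 0, 0, 0, 25, 0, 0]
}}

```text
time_s: 3.6
tcp_pos: [0.4906, -0.2542, 0.0523]
ee_rot: [[-0.906, 0.001, 0.424], [-0.424, -0.0, -0.906], [-0.001, -1.0, 0.001]]
wrist_force: [0.3, 0.1, 0.6]
gripper_width: 1.003
```

```bash
python3 - <<'E'
from h import *
s=r.sense();print(s["tcp_pos"],s["joints"]);d=eyes.capture("wrist"); cv2.imwrite('pics/w2.png',d["img"])
E
```

```text
[ 0.49057705 -0.25421706  0.05230561] [-1.05827015e+01  2.55894362e+01 -2.19784182e+01 -1.02116063e-03
 -4.23692888e+01  1.25689023e+02]
```

View pics/w2.png

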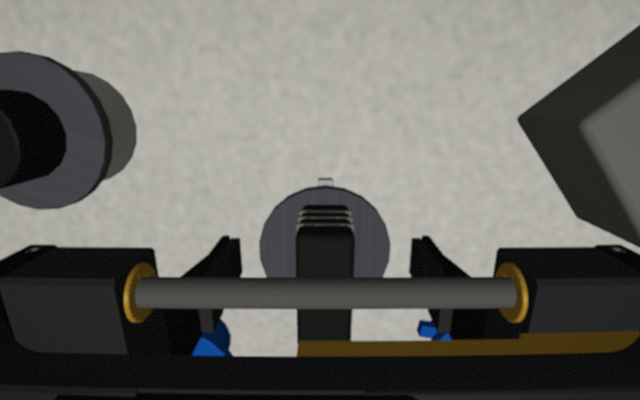

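Request:
{"op": "play_rows", "data": {
  "deltas": [255, 0, 0, 0, 0, 255, 0, 0, 0, 0, 255, 0, 0, 0, 0, 255, 0, 0, 0, 0, 255, 0, 0, 0, 0, 255, 0, 0, 0, 0, 255, 0, 0, 0, 0, 255, 0, 0, 0, 0, 255, 0, -5, 0, 0, 255, 0, -5, 0, 0]
}}

```text
time_s: 4.65
tcp_pos: [0.4896, -0.2558, 0.0624]
ee_rot: [[-0.907, -0.001, 0.421], [-0.421, 0.0, -0.907], [0.001, -1.0, -0.001]]
wrist_force: [-0.0, 1.2, -1.9]
gripper_width: 0.278
```

Request:
{"op": "play_rows", "data": {
  "deltas": [255, 0, -40, 0, 0, 255, 0, -49, 0, 0, 255, 0, -49, 0, 0, 255, 0, -49, 0, 0, 255, -20, -40, -8, 0, 255, -40, -20, -17, 0, 255, -40, -20, -17, 0, 255, -44, 0, -19, 0, 255, -44, 0, -19, 0, 255, -44, 0, -19, 0]
}}

```text
time_s: 5.65
tcp_pos: [0.6592, -0.0667, 0.3297]
ee_rot: [[-0.907, -0.0, 0.421], [-0.421, 0.001, -0.907], [0.0, -1.0, -0.001]]
wrist_force: [0.9, -0.1, -2.4]
gripper_width: 0.277
```

Request:
{"op": "play_rows", "data": {
  "deltas": [255, -44, 0, -19, 0, 255, -44, 0, -19, 0, 255, -44, 0, -19, 0, 255, -44, 0, -19, 0, 255, -30, 0, -14, 0, 255, 0, 0, 0, 0, 255, 0, 0, 0, 0, 255, 0, 0, 0, 0, 255, 0, 0, 0, 0, 255, 0, 0, 0, 0]
}}

```text
time_s: 6.65
tcp_pos: [0.807, 0.0989, 0.3314]
ee_rot: [[-0.907, 0.002, 0.42], [-0.42, 0.001, -0.907], [-0.002, -1.0, 0.0]]
wrist_force: [-0.3, -0.1, -1.6]
gripper_width: 0.277
```

```bash
python3 - <<'E'
from h import *
s=r.sense();print(s["time_s"],s["tcp_pos"],s["joints"].round(2),s["wrist_force"],s["moment"],s["effort"]);d=eyes.capture("wrist"); cv2.imwrite('pics/w3.png',d["img"])
d=eyes.capture("scene");cv2.imwrite('pics/s3.png',d["img"])
d=eyes.capture("side");cv2.imwrite('pics/d3.png',d["img"])
E
```

```text
6.65 [0.80702683 0.09886923 0.33136813] [ 18.32  42.12  50.05   0.   -97.83  96.54] [-0.27842799 -0.09733389 -1.5976758 ] [-0.06499393 -0.00939097  0.02393601] [ 1.31056099e-01 -5.75851321e+01  2.08422714e+01  4.69154298e+00
  7.96624180e-02  3.36476796e-04]
```

View pics/w3.png

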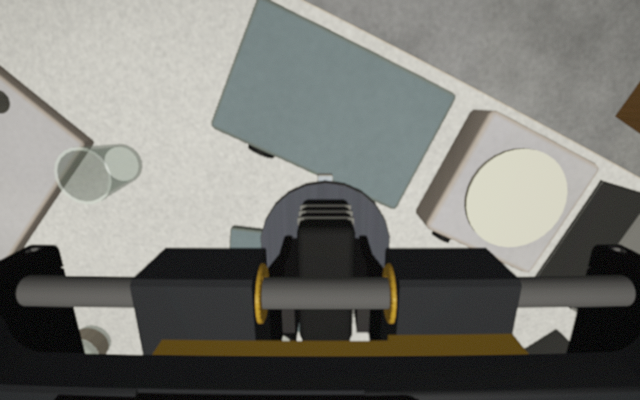

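View pics/s3.png

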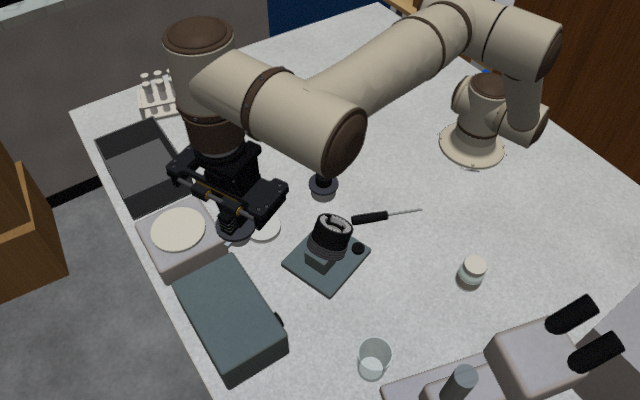

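View pics/d3.png

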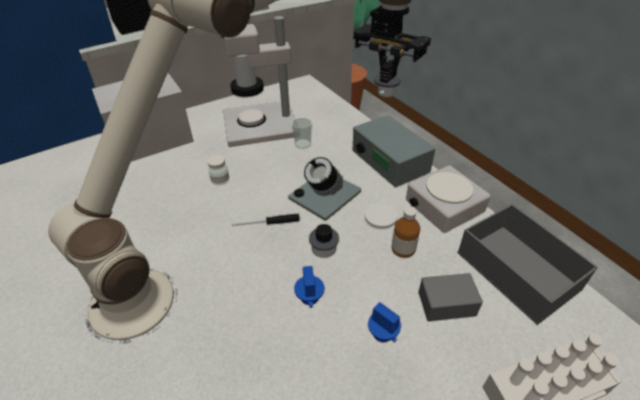

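Request:
{"op": "play_rows", "data": {
  "deltas": [255, -30, 0, 3.4, 0, 255, -30, 0, 3.4, 0, 255, -30, 0, 3.4, 0, 255, -30, 0, 3.4, 0, 255, -30, 0, 3.4, 0, 255, -30, 0, 3.4, 0, 255, 0, 0, 0, 0, 255, 0, 0, 0, 0, 255, 0, 0, 0, 0, 255, 0, 0, 0, 0]
}}

```text
time_s: 7.8
tcp_pos: [0.9011, 0.144, 0.2973]
ee_rot: [[-0.905, 0.064, 0.42], [-0.421, 0.006, -0.907], [-0.06, -0.998, 0.021]]
wrist_force: [0.1, 0.4, -2.2]
gripper_width: 0.273
```

```bash
python3 - <<'E'
from h import *
s=r.sense();print(s["time_s"],s["tcp_pos"],s["joints"].round(2),s["ee_rot"].round(4))
E
```

```text
7.8 [0.9011012  0.14399319 0.29729365] [  19.46   59.42   80.66    0.91 -107.67   95.75] [[-0.9051  0.0636  0.4205]
 [-0.421   0.0064 -0.9071]
 [-0.0603 -0.998   0.021 ]]
```

Request:
{"op": "play_rows", "data": {
  "deltas": [255, -46, -15, 4, 0, 255, -46, -15, 4, 0, 255, -46, -15, 4, 0, 255, -46, -15, 4, 0, 255, -46, -15, 4, 0, 255, -46, -15, 4, 0, 255, -46, -15, 4, 0, 255, -46, -15, 4, 0, 255, -46, -15, 4, 0, 255, -46, -15, 4, 0]
}}

```text
time_s: 8.8
tcp_pos: [0.9592, 0.2278, 0.3536]
ee_rot: [[-0.842, 0.358, 0.403], [-0.414, 0.05, -0.909], [-0.346, -0.932, 0.107]]
wrist_force: [-0.0, 0.3, -2.9]
gripper_width: 0.27
```

```bash
python3 - <<'E'
from h import *
s=r.sense();print(s["time_s"],s["tcp_pos"],s["joints"].round(2),s["ee_rot"].round(4))
E
```

```text
8.8 [0.95919199 0.22778016 0.35360127] [ 24.51  57.87  80.6    5.95 -92.32  91.8 ] [[-0.8422  0.3584  0.4028]
 [-0.4137  0.0495 -0.9091]
 [-0.3457 -0.9323  0.1066]]
```

```bash
python3 - <<'E'
from h import *
A=eyes.capture("scene");B=eyes.capture("side"); cv2.imwrite('pics/s4.png',A["img"]);cv2.imwrite('pics/d4.png',B["img"])
# microscope: eyepiece tips side (215,22)? base front corners
for p in((224,138),(291,135),(272,106)): print('base',onz(B,p,.02))
print('postA',onz(A,(460,375),.28)); print('postB',[onz(B,(281,20),z) for z in(.25,.35)])
print('lens',[onz(B,(247,86),z) for z in(.1,.15,.2)])
print('post',tri([ray(A,(462,370)),ray(B,(281,20))]))
print('head corner',tri([ray(A,(548,392)),ray(B,(240,40))]),'eyep',tri([ray(A,(585,305)),ray(B,(215,20))]))
E
```

```text
base [0.44473558 0.5198404  0.02      ]
base [0.65471379 0.40881718 0.02      ]
base [0.69020763 0.63529914 0.02      ]
postA [0.65208297 0.51397645 0.28      ]
postB [array([0.88137271, 0.8982212 , 0.25      ]), array([0.74554028, 0.61453767, 0.35      ])]
lens [array([0.61986503, 0.69556878, 0.1       ]), array([0.58426979, 0.59736601, 0.15      ]), array([0.54867455, 0.49916323, 0.2       ])]
post (array([0.69624286, 0.52005728, 0.38521322]), [np.float64(0.003880481512928765), np.float64(0.0038804815129285914)])
head corner (array([0.58338859, 0.61115583, 0.31508713]), [np.float64(0.0027485728851753006), np.float64(0.0027485728851754723)]) eyep (array([0.49619124, 0.56176943, 0.41041252]), [np.float64(0.00011551439364748911), np.float64(0.00011551439364725113)])
```

View pics/s4.png

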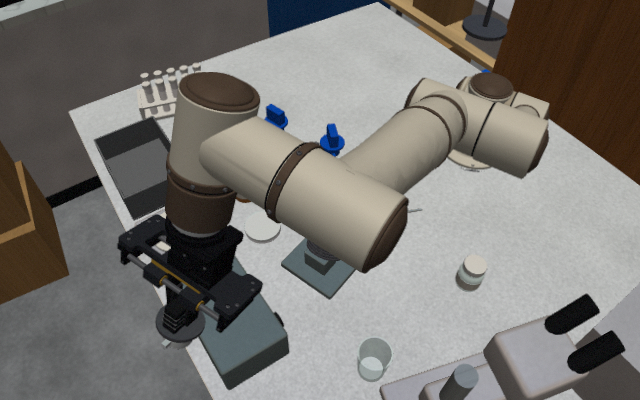

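View pics/d4.png

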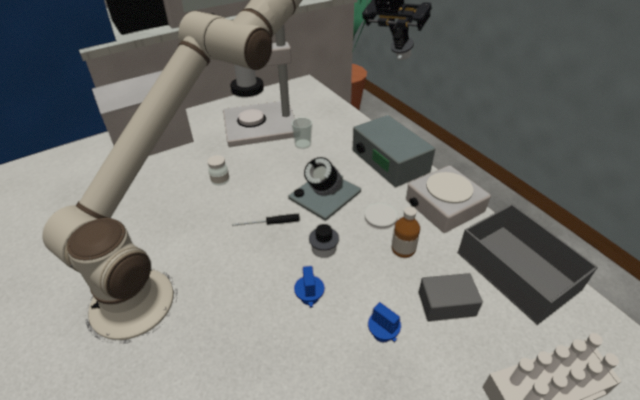

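Request:
{"op": "play_rows", "data": {
  "deltas": [255, 14.5, -33, -32.5, 0, 255, 14.5, -33, -32.5, 0, 255, 14.5, -33, -32.5, 0, 255, 14.5, -33, -32.5, 0, 255, 14.5, -33, -32.5, 0, 255, 14.5, -33, -32.5, 0, 255, 14.5, -33, -32.5, 0, 255, 14.5, -33, -32.5, 0, 255, 14.5, -33, -32.5, 0, 255, 14.5, -33, -32.5, 0]
}}

```text
time_s: 9.9
tcp_pos: [0.5929, 0.4437, 0.5753]
ee_rot: [[-0.843, 0.357, 0.402], [-0.413, 0.05, -0.909], [-0.344, -0.933, 0.105]]
wrist_force: [0.4, 1.0, -2.1]
gripper_width: 0.275
```

```bash
python3 - <<'E'
from h import *
s=r.sense();print(s["time_s"],s["tcp_pos"],s["joints"].round(2),s["ee_rot"].round(4))
E
```

```text
9.9 [0.59291714 0.44365145 0.57525378] [ 55.32  26.34  47.86  15.46 -96.62  63.44] [[-0.8432  0.3565  0.4024]
 [-0.4129  0.0499 -0.9094]
 [-0.3443 -0.9329  0.1051]]
```

Request:
{"op": "play_rows", "data": {
  "deltas": [255, -40, -26, -8, 0, 255, -40, -26, -8, 0, 255, -40, -26, -8, 0, 255, -40, -26, -8, 0, 255, -40, -26, -8, 0, 255, -40, -26, -8, 0, 255, 0, 0, 0, 0, 255, 0, 0, 0, 0, 255, 0, 0, 0, 0, 255, 0, 0, 0, 0]
}}

```text
time_s: 10.9
tcp_pos: [0.6156, 0.4842, 0.6479]
ee_rot: [[-0.79, 0.459, 0.407], [-0.404, 0.109, -0.908], [-0.461, -0.882, 0.099]]
wrist_force: [0.2, 0.5, -1.4]
gripper_width: 0.269
```

```bash
python3 - <<'E'
from h import *
s=r.sense();print(s["time_s"],s["tcp_pos"],s["joints"].round(2),s["ee_rot"].round(4))
E
```

```text
10.9 [0.6156105  0.48420505 0.64792833] [  56.75   39.24   80.66   20.03 -109.05   69.15] [[-0.7899  0.4586  0.407 ]
 [-0.4045  0.1091 -0.908 ]
 [-0.4608 -0.8819  0.0993]]
```

Request:
{"op": "play_rows", "data": {
  "deltas": [255, 28, -15, -36, 0, 255, 28, -15, -36, 0, 255, 28, -15, -36, 0, 255, 28, -15, -36, 0, 255, 28, -15, -36, 0, 255, 28, -15, -36, 0, 255, 28, -15, -36, 0, 255, 28, -15, -36, 0, 255, 28, -15, -36, 0, 255, 20, -11, -25, 0]
}}

```text
time_s: 11.9
tcp_pos: [0.202, 0.6732, 0.618]
ee_rot: [[-0.79, 0.457, 0.409], [-0.406, 0.109, -0.907], [-0.459, -0.883, 0.1]]
wrist_force: [0.2, -0.8, -2.5]
gripper_width: 0.272
```

```bash
python3 - <<'E'
from h import *
s=r.sense();print(s["time_s"],s["tcp_pos"],s["joints"].round(2),s["ee_rot"].round(4))
R=s["ee_rot"]; a=np.radians(78); print(R.T@np.array([.64*np.cos(a),.64*np.sin(a),.77])*48)
E
```

```text
11.9 [0.20197282 0.67318929 0.61800453] [  97.02   27.93   49.72   29.11 -106.2    28.31] [[-0.7898  0.4573  0.4089]
 [-0.4064  0.1091 -0.9071]
 [-0.4594 -0.8826  0.0997]]
[-34.23755737 -26.42139853 -20.96328612]
```

Request:
{"op": "play_rows", "data": {
  "deltas": [255, -34, -26, -21, 0, 255, -34, -26, -21, 0, 255, -34, -26, -21, 0, 255, -34, -26, -21, 0, 255, 0, 0, 0, 0, 255, 0, 0, 0, 0, 255, -15, 22, 38, 0, 255, -15, 22, 38, 0, 255, -15, 22, 38, 0, 255, -15, 22, 38, 0]
}}

```text
time_s: 12.9
tcp_pos: [0.3394, 0.5653, 0.5994]
ee_rot: [[-0.824, 0.393, 0.409], [-0.405, 0.097, -0.909], [-0.397, -0.915, 0.08]]
wrist_force: [1.0, 0.9, -2.1]
gripper_width: 0.274
```

```bash
python3 - <<'E'
from h import *
s=r.sense();print(s["time_s"],s["tcp_pos"],s["joints"].round(2),s["ee_rot"].round(4))
E
```

```text
12.9 [0.33941264 0.56530896 0.59938438] [ 82.56  17.94  34.98  22.34 -97.33  37.41] [[-0.8236  0.3928  0.4091]
 [-0.4054  0.0966 -0.909 ]
 [-0.3966 -0.9145  0.0796]]
```

Request:
{"op": "play_rows", "data": {
  "deltas": [255, -28, 18, 34, 0, 255, -28, 18, 34, 0, 255, -28, 18, 34, 0, 255, -28, 18, 34, 0, 255, -28, 18, 34, 0, 255, -40, -24, -10, 0, 255, -40, -24, -10, 0, 255, -40, -24, -10, 0, 255, -40, -24, -10, 0, 255, -40, -24, -10, 0]
}}

```text
time_s: 13.9
tcp_pos: [0.5845, 0.52, 0.6539]
ee_rot: [[-0.784, 0.462, 0.414], [-0.395, 0.142, -0.907], [-0.478, -0.875, 0.072]]
wrist_force: [-0.9, -1.0, -1.1]
gripper_width: 0.273
```

```bash
python3 - <<'E'
from h import *
s=r.sense();print(s["time_s"],s["tcp_pos"],s["joints"].round(2),s["ee_rot"].round(4))
E
```

```text
13.9 [0.5844883  0.51996112 0.65392757] [  60.41   38.85   80.39   20.49 -108.48   65.71] [[-0.784   0.4625  0.414 ]
 [-0.3954  0.142  -0.9075]
 [-0.4785 -0.8752  0.0716]]
```

```bash
cat >> h.py <<'E'
M=np.array([.5676,.0773,.1153]); _a=np.radians(18.5)
n=np.array([-.5*np.cos(_a),-.5*np.sin(_a),np.cos(np.pi/6)]);ex=np.array([-np.sin(_a),np.cos(_a),0]); ey=np.cross(n,ex)
sd=np.cos(np.radians(-27.5))*ex+np.sin(np.radians(-27.5))*ey
L=.052
def rep(s,slot=sd,M=M):
    R=s["ee_rot"];p=s["tcp_pos"]; y=R[:,1]; low=p+L*y
    q=low-M; dep=-q@n
    lat=q+dep*n
    best=[]
    for sg in(1,-1):
        t=sg*slot; best.append(np.arctan2(np.cross(R[:,0],t)@y,R[:,0]@t))
    print('t',round(s["time_s"],2),'tcp',p.round(4),'depth mm',round(dep*1e3,1),'lat tool xyz',(R.T@lat*1e3).round(1),'roll needed',np.round(best,3),'tilt err',(R.T@np.cross(-y,n)*57.3).round(1),'F tool',(R.T@s["wrist_force"]).round(1),'mom',(R.T@s["moment"]).round(2),'w',round(s["gripper_width"]*87,1),'j',s["joints"].round(1))
E
python3 - <<'E'
from h import *
s=r.sense();rep(s)
R=s["ee_rot"]
for h in(.10,.04):
    T=M+n*h-R[:,1]*L; print(h,T,(R.T@(T-s["tcp_pos"])*1e3).round(1))
E
```

```text
t 13.9 tcp [0.5845 0.52   0.6539] depth mm -336.2 lat tool xyz [-452.8  -12.6 -359.4] roll needed [ 2.177 -0.964] tilt err [-0.6  0.   1.2] F tool [1.6 0.5 0.5] mom [-0.14 -0.04 -1.34] w 23.8 j [  60.4   38.8   80.4   20.5 -108.5   65.7]
0.1 [0.4961343  0.05405223 0.24741209] [448.  248.8 357.1]
0.04 [0.52458401 0.06357137 0.19545057] [446.8 308.8 356.5]
```

Request:
{"op": "play_rows", "data": {
  "deltas": [255, 34.5, 19.2, 27.5, 0, 255, 34.5, 19.2, 27.5, 0, 255, 34.5, 19.2, 27.5, 0, 255, 34.5, 19.2, 27.5, 0, 255, 34.5, 19.2, 27.5, 0, 255, 34.5, 19.2, 27.5, 0, 255, 34.5, 19.2, 27.5, 0, 255, 34.5, 19.2, 27.5, 0, 255, 34.5, 19.2, 27.5, 0, 255, 34.5, 19.2, 27.5, 0]
}}

```text
time_s: 14.9
tcp_pos: [0.5319, 0.2124, 0.4009]
ee_rot: [[-0.777, 0.476, 0.413], [-0.392, 0.147, -0.908], [-0.493, -0.867, 0.072]]
wrist_force: [0.8, 0.3, -2.5]
gripper_width: 0.274
```

Request:
{"op": "play_rows", "data": {
  "deltas": [255, 34.5, 19.2, 27.5, 0, 255, 34.5, 19.2, 27.5, 0, 255, 34.5, 19.2, 27.5, 0, 255, 0, 0, 0, -0.137, 255, 0, 0, 0, -0.137, 255, 0, 0, 0, -0.137, 255, 0, 0, 0, -0.137, 255, 0, 0, 0, -0.137, 255, 0, 0, 0, -0.137, 255, 0, 0, 0, -0.137]
}}

```text
time_s: 15.9
tcp_pos: [0.5134, 0.1067, 0.3078]
ee_rot: [[-0.104, 0.476, 0.873], [-0.97, 0.146, -0.194], [-0.22, -0.867, 0.447]]
wrist_force: [-0.5, 1.0, -2.2]
gripper_width: 0.273
```

```bash
python3 - <<'E'
from h import *
s=r.sense();rep(s)
d=eyes.capture("wrist"); cv2.imwrite('pics/w5.png',d["img"])
A=eyes.capture("scene");B=eyes.capture("side");crop(A["img"],240,400,140,280,'pics/s5.png',4);crop(B["img"],250,400,80,220,'pics/d5.png',4)
E
```

```text
t 15.9 tcp [0.5134 0.1067 0.3078] depth mm -135.7 lat tool xyz [-67.   -0.7  32.4] roll needed [-3.141  0.   ] tilt err [-0.2  0.   0.7] F tool [-0.4  1.8 -1.6] mom [-1.14 -0.06 -0.69] w 23.7 j [ 34.1  -5.9 -31.8  14.4 -36.1 127.1]
```

View pics/s5.png

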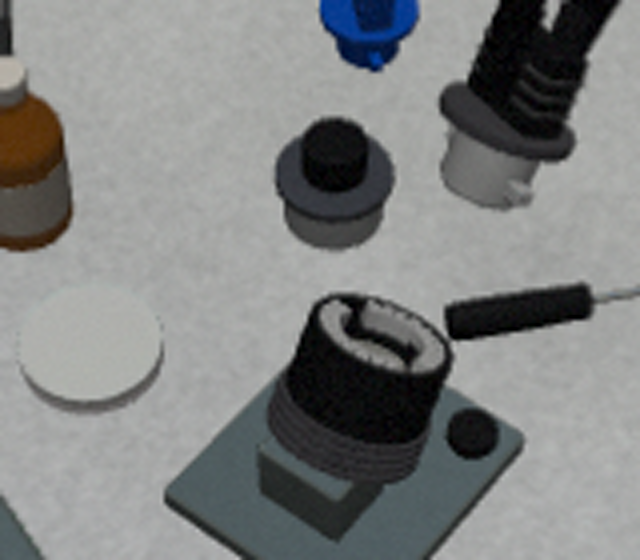

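View pics/d5.png

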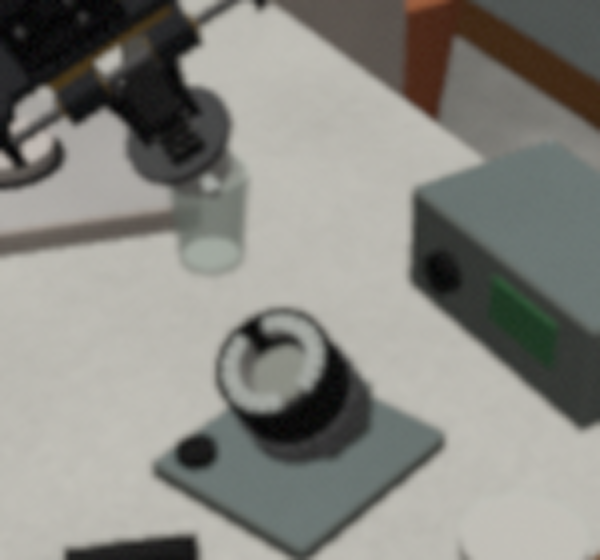

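View pics/w5.png

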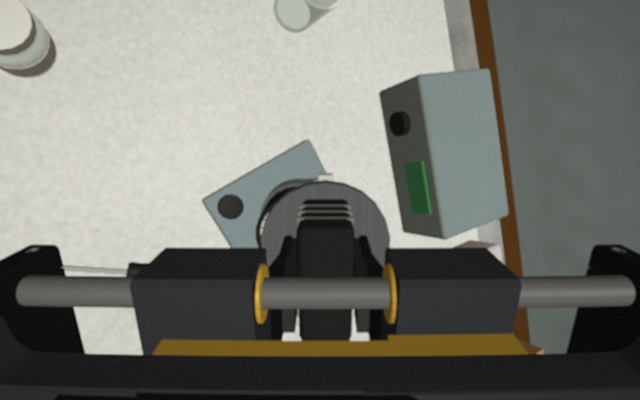

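Request:
{"op": "play_rows", "data": {
  "deltas": [255, 16.8, 10, -8.1, 0, 255, 16.8, 15, -8.1, 0, 255, 16.8, 20, -8.1, 0, 255, 16.6, 20, -8.1, 0, 255, 0, 20, 0, 0, 255, 0, 15, 0, 0, 255, 0, 5, 0, 0, 255, 0, 0, 0, 0, 255, 0, 0, 0, 0, 255, 0, 0, 0, 0]
}}

```text
time_s: 17.05
tcp_pos: [0.5272, 0.0627, 0.1845]
ee_rot: [[-0.111, 0.471, 0.875], [-0.97, 0.141, -0.199], [-0.217, -0.871, 0.441]]
wrist_force: [0.2, 0.8, -2.3]
gripper_width: 0.278
```

```bash
python3 - <<'E'
from h import *
s=r.sense();rep(s)
A=eyes.capture("scene");B=eyes.capture("side");
R=s["ee_rot"];p=s["tcp_pos"]; t=np.linspace(0,2*np.pi,80)
def circ(c,u,v,rr): return c+rr*(np.outer(np.cos(t),u)+np.outer(np.sin(t),v))
for d,o,nm in((A,(260,150),'s6'),(B,(250,90),'d6')):
    k=5;img=cv2.resize(d["img"][o[1]:o[1]+110,o[0]:o[0]+130],None,fx=k,fy=k,interpolation=cv2.INTER_CUBIC)
    low=p+L*R[:,1]
    for P,c in((circ(low,R[:,0],R[:,2],.023),(0,0,255)),(circ(low-.044*R[:,1],R[:,0],R[:,2],.036),(0,255,0)),(circ(M,ex,ey,.043),(255,255,0)),(circ(low-.014*R[:,1],R[:,0],R[:,2],.002)+.034*R[:,0],(0,255,255)),(circ(low-.014*R[:,1],R[:,0],R[:,2],.002)-.034*R[:,0],(0,255,255))):
        cv2.polylines(img,[(((proj(d,P)-np.array(o)+.5)*k-.5)).astype(int)],1,c,1)
    cv2.imwrite(f'pics/{nm}.png',img)
E
```

```text
t 17.05 tcp [0.5272 0.0627 0.1845] depth mm -29.4 lat tool xyz [ 3.1  0.1 -1.9] roll needed [ 3.136 -0.005] tilt err [0.1 0.  1.1] F tool [-0.3  2.2 -1. ] mom [-1.07 -0.07 -0.62] w 24.1 j [ 26.2   2.7 -44.3  18.7 -14.6 127.3]
```

View pics/s6.png

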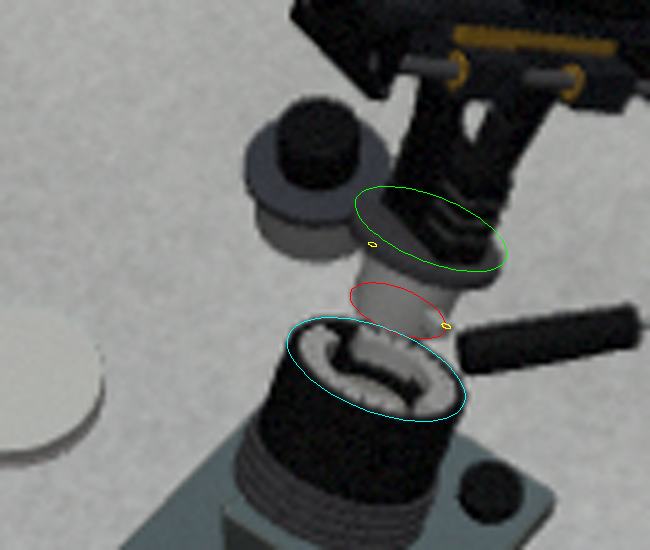

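View pics/d6.png

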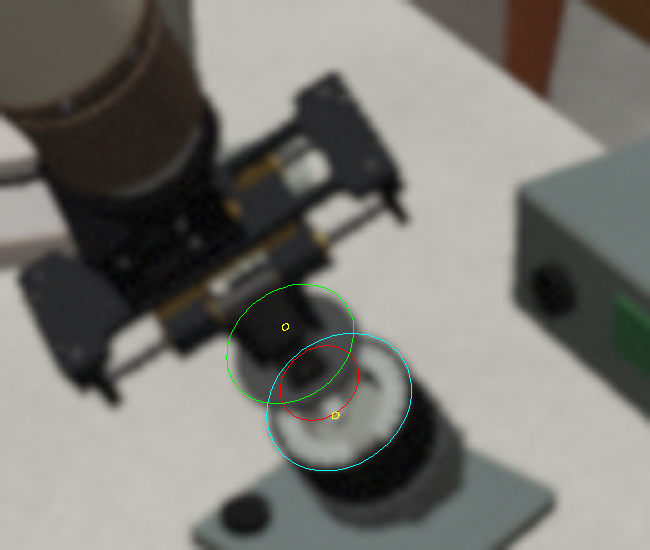

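Request:
{"op": "play_rows", "data": {
  "deltas": [255, -3, 3, 1.9, 0, 255, 0, 5, 0, 0, 255, 0, 5, 0, 0, 255, 0, 5, 0, 0, 255, 0, 5, 0, 0, 255, 0, 4, 0, 0, 255, 0, 3, 0, 0, 255, 0, 3, 0, 0, 255, 0, 3, 0, 0, 255, 0, 0, 0, 0]
}}

```text
time_s: 18.15
tcp_pos: [0.5469, 0.0691, 0.1562]
ee_rot: [[-0.111, 0.464, 0.879], [-0.97, 0.142, -0.198], [-0.217, -0.874, 0.434]]
wrist_force: [0.4, 0.5, -2.2]
gripper_width: 0.269
```

```bash
python3 - <<'E'
from h import *
s=r.sense();rep(s)
E
```

```text
t 18.15 tcp [0.5469 0.0691 0.1562] depth mm 5.4 lat tool xyz [1.5 0.  1.1] roll needed [ 3.136 -0.005] tilt err [ 0.5 -0.   1.1] F tool [-0.1  2.2 -0.7] mom [-1.04 -0.02 -0.64] w 23.4 j [ 24.7   7.3 -45.5  23.9  -9.2 123.2]
```

Request:
{"op": "play_rows", "data": {
  "deltas": [255, -1, 1, -1, 0, 255, 0, 2, 0, 0, 255, 0, 2, 0, 0, 255, 0, 2, 0, 0, 255, 0, 2, 0, 0, 255, 0, 1.5, 0, 0, 255, 0, 1, 0, 0, 255, 0, 0, 0, 0, 255, 0, 0, 0, 0, 255, 0, 0, 0, 0]
}}

```text
time_s: 19.15
tcp_pos: [0.5514, 0.0701, 0.1491]
ee_rot: [[-0.111, 0.456, 0.883], [-0.97, 0.144, -0.196], [-0.217, -0.878, 0.427]]
wrist_force: [-5.9, 0.4, -0.4]
gripper_width: 0.273
```

```bash
python3 - <<'E'
from h import *
s=r.sense();rep(s)
E
```

```text
t 19.15 tcp [0.5514 0.0701 0.1491] depth mm 13.9 lat tool xyz [1.7 0.  1.3] roll needed [ 3.136 -0.005] tilt err [1.  0.  1.1] F tool [ 0.4 -2.3 -5.4] mom [-2.32 -0.1  -0.47] w 23.7 j [ 24.7   8.5 -44.5  21.7  -9.2 125.3]
```

Request:
{"op": "play_rows", "data": {
  "deltas": [255, -1, 0, -1.5, 0, 255, -0.5, 1, -1, 0, 255, 0, 2, 0, 0, 255, 0, 1.5, 0, 0, 255, 0, 0, 0, 0, 255, 0, 0, 0, 0, 255, 0, 0, 0, 0, 255, 0, 0, 0, 0, 255, 0, 0, 0, 0, 255, 0, 0, 0, 0]
}}

```text
time_s: 20.15
tcp_pos: [0.5528, 0.0725, 0.1471]
ee_rot: [[-0.109, 0.455, 0.884], [-0.97, 0.147, -0.196], [-0.219, -0.878, 0.425]]
wrist_force: [-5.5, 1.2, 1.9]
gripper_width: 0.272
```

```bash
python3 - <<'E'
from h import *
s=r.sense();rep(s)
A=eyes.capture("scene");B=eyes.capture("side");
a=cv2.resize(A["img"][160:260,280:400],None,fx=5,fy=5,interpolation=cv2.INTER_CUBIC);crop(B["img"],270,370,110,210,'pics/d7.png',6);cv2.imwrite('pics/s7.png',a)
E
```

```text
t 20.15 tcp [0.5528 0.0725 0.1471] depth mm 16.7 lat tool xyz [-0.4 -0.   1. ] roll needed [ 3.137 -0.005] tilt err [1.2 0.  0.9] F tool [-0.9 -3.9 -4.3] mom [-2.03 -0.07 -0.46] w 23.7 j [ 24.9   8.9 -44.2  21.1  -9.2 125.7]
```

View pics/s7.png

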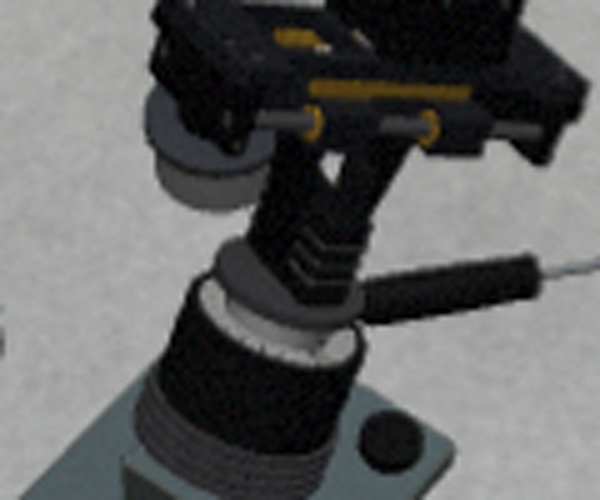

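View pics/d7.png

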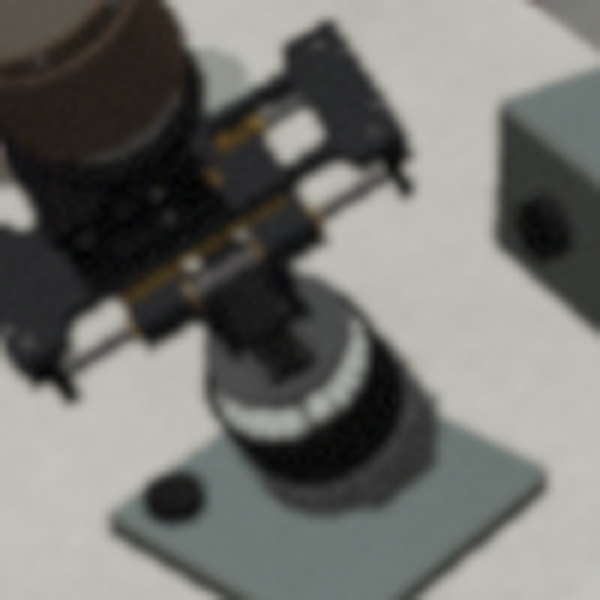

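Request:
{"op": "play_rows", "data": {
  "deltas": [255, 0, 1, -1, 0, 255, 0, 2, -0.5, 0, 255, 0, 2, 0, 0, 255, 0, 2, 0, 0, 255, 0, 2, 0, 0, 255, 0, 2, 0, 0, 255, 0, 0, 0, 0, 255, 0, 0, 0, 0, 255, 0, 0, 0, 0, 255, 0, 0, 0, 0]
}}

```text
time_s: 21.25
tcp_pos: [0.5573, 0.0734, 0.1398]
ee_rot: [[-0.108, 0.448, 0.887], [-0.969, 0.15, -0.194], [-0.221, -0.881, 0.418]]
wrist_force: [-8.6, 2.2, 6.0]
gripper_width: 0.274
```

```bash
python3 - <<'E'
from h import *
s=r.sense();rep(s)
E
```

```text
t 21.25 tcp [0.5573 0.0734 0.1398] depth mm 25.3 lat tool xyz [-0.1 -0.   1.2] roll needed [ 3.137 -0.005] tilt err [1.6 0.  0.8] F tool [-2.5 -8.8 -5.6] mom [-2.43 -0.09  0.19] w 23.8 j [ 24.8  10.1 -43.1  18.8  -9.2 128.1]
```

Request:
{"op": "play_rows", "data": {
  "deltas": [255, 0, 2, -0.5, 0, 255, 0, 2, -0.5, 0, 255, 0, 2, 0, 0, 255, 0, 2, 0, 0, 255, 0, 1, 0, 0, 255, 0, 0, 0, 0, 255, 0, 0, 0, 0, 255, 0, 0, 0, 0, 255, 0, 0, 0, 0, 255, 0, 0, 0, 0]
}}

```text
time_s: 22.25
tcp_pos: [0.56, 0.0732, 0.1355]
ee_rot: [[-0.108, 0.445, 0.889], [-0.969, 0.152, -0.194], [-0.222, -0.883, 0.414]]
wrist_force: [-24.4, 0.7, 24.2]
gripper_width: 0.273
```

```bash
python3 - <<'E'
from h import *
s=r.sense();rep(s)
E
```

```text
t 22.25 tcp [0.56   0.0732 0.1355] depth mm 30.3 lat tool xyz [ 0.7 -0.   1.5] roll needed [ 3.136 -0.005] tilt err [1.8 0.  0.7] F tool [ -3.4 -32.1 -11.8] mom [-4.53 -0.05  0.62] w 23.8 j [ 24.7  10.8 -42.3  16.8  -9.4 130.1]
```

Request:
{"op": "play_rows", "data": {
  "deltas": [255, 0, -1.5, -1, 0, 255, 0, 0, 0, 0.05, 255, 0, 0, 0, 0.1, 255, 0, 0, 0, 0.14, 255, 0, 0, 0, 0.14, 255, 0, 0, 0, 0.14, 255, 0, 0, 0, 0.14, 255, 0, 0, 0, 0.1, 255, 0, 0, 0, 0, 255, 0, 0, 0, 0]
}}

```text
time_s: 23.25
tcp_pos: [0.5601, 0.0739, 0.1356]
ee_rot: [[-0.718, 0.445, 0.535], [-0.528, 0.153, -0.835], [-0.454, -0.882, 0.125]]
wrist_force: [-11.7, 0.4, 9.6]
gripper_width: 0.272
```

```bash
python3 - <<'E'
from h import *
s=r.sense();rep(s)
E
```

```text
t 23.25 tcp [0.5601 0.0739 0.1356] depth mm 30.3 lat tool xyz [-1.1 -0.   0.9] roll needed [ 2.327 -0.815] tilt err [ 0.8 -0.   1.8] F tool [  3.8 -13.6  -5.4] mom [-1.9  -0.11 -1.71] w 23.6 j [ 24.7  10.8 -42.4  16.9  -9.3  83.6]
```

Request:
{"op": "play_rows", "data": {
  "deltas": [255, 0, 0, 0, 0.1, 255, 0, 0, 0, 0.14, 255, 0, 0, 0, 0.14, 255, 0, 0, 0, 0.14, 255, 0, 0, 0, 0.14, 255, 0, 0, 0, 0.08, 255, 0, 0, 0, 0.04, 255, 0, 0, 0, 0.03, 255, 0, 0, 0, 0, 255, 0, 0, 0, 0]
}}

```text
time_s: 24.25
tcp_pos: [0.5601, 0.074, 0.1355]
ee_rot: [[-0.883, 0.445, -0.15], [0.241, 0.154, -0.958], [-0.404, -0.882, -0.243]]
wrist_force: [-10.8, 0.7, 8.3]
gripper_width: 0.274
```

```bash
python3 - <<'E'
from h import *
s=r.sense();rep(s)
E
```

```text
t 24.25 tcp [0.5601 0.074  0.1355] depth mm 30.4 lat tool xyz [-1.4 -0.  -0.2] roll needed [ 1.517 -1.624] tilt err [-0.8 -0.   1.8] F tool [  6.3 -12.   -1.1] mom [-0.19 -0.17 -2.51] w 23.9 j [ 24.7  10.8 -42.4  16.9  -9.3  37.2]
```

Request:
{"op": "play_rows", "data": {
  "deltas": [255, 0, 0, 0, 0.03, 255, 0, 0, 0, 0.03, 255, 0, 0, 0, 0.03, 255, 0, 0, 0, 0.03, 255, 0, 0, 0, 0.03, 255, 0, 0, 0, 0, 255, 0, 0, 0, 0, 255, 0, 0, 0, 0, 255, 0, 0, 0, 0, 255, 0, 0, 0, 0]
}}

```text
time_s: 25.25
tcp_pos: [0.5606, 0.0734, 0.1357]
ee_rot: [[-0.851, 0.445, -0.278], [0.378, 0.152, -0.913], [-0.364, -0.882, -0.298]]
wrist_force: [-6.3, -3.6, 8.4]
gripper_width: 0.287
```

```bash
python3 - <<'E'
from h import *
s=r.sense();rep(s)
E
```

```text
t 25.25 tcp [0.5606 0.0734 0.1357] depth mm 30.4 lat tool xyz [-2.1 -0.1 -0. ] roll needed [ 1.371 -1.771] tilt err [-1.1  0.   1.6] F tool [  1.  -10.8   2.6] mom [ 1.43 -0.97 -0.93] w 24.9 j [ 24.7  10.8 -42.3  17.1  -9.3  28.8]
```

Request:
{"op": "play_rows", "data": {
  "deltas": [255, 0, 0, 0, -0.04, 255, 0, 0, 0, -0.04, 255, 0, 0, 0, 0, 255, 0, -1, 0, 0, 255, 0, -1, 0, 0, 255, 0, -1, 0, 0, 255, 0, -1, 0, 0, 255, 0, -1, 0, 0, 255, 0, 0, 0, 0, 255, 0, 0, 0, 0]
}}

```text
time_s: 26.25
tcp_pos: [0.5585, 0.0727, 0.14]
ee_rot: [[-0.87, 0.445, -0.213], [0.308, 0.153, -0.939], [-0.386, -0.882, -0.27]]
wrist_force: [-4.2, -2.6, 6.6]
gripper_width: 0.278
```

```bash
python3 - <<'E'
from h import *
s=r.sense();rep(s)
E
```

```text
t 26.25 tcp [0.5585 0.0727 0.14  ] depth mm 25.6 lat tool xyz [-2.2 -0.1  0. ] roll needed [ 1.446 -1.696] tilt err [-0.9 -0.   1.7] F tool [ 0.3 -8.1  1.6] mom [ 1.1  -0.02 -1.1 ] w 24.2 j [ 24.8  10.2 -41.8  15.7 -10.3  34.3]
```

Request:
{"op": "play_rows", "data": {
  "deltas": [255, 0, -1, 0, 0, 255, 0, -1, 0, 0, 255, 0, -0.7, 0, 0, 255, 0, 0, 0, 0, 255, 0, 0, 0, 0, 255, 0, 0, 0, 0, 255, 0, 0, 0, 0, 255, 0, 0, 0, 0, 255, 0, 0, 0, 0, 255, 0, 0, 0, 0]
}}

```text
time_s: 27.25
tcp_pos: [0.5572, 0.0724, 0.1421]
ee_rot: [[-0.87, 0.445, -0.213], [0.308, 0.153, -0.939], [-0.385, -0.882, -0.27]]
wrist_force: [-3.8, -2.8, 6.0]
gripper_width: 0.279
```

```bash
python3 - <<'E'
from h import *
s=r.sense();rep(s)
E
```

```text
t 27.25 tcp [0.5572 0.0724 0.1421] depth mm 23.1 lat tool xyz [-2.1 -0.1 -0.1] roll needed [ 1.446 -1.695] tilt err [-0.9 -0.   1.7] F tool [ 0.1 -7.5  1.8] mom [ 1.13 -0.07 -0.7 ] w 24.3 j [ 24.9   9.9 -41.6  15.1 -10.8  34.8]
```

Request:
{"op": "play_rows", "data": {
  "deltas": [255, 0, -1, 0, 0, 255, 0, -0.5, 0, 0, 255, 0, 0, 0, 0, 255, 0, 0, 0, 0, 255, 0, 0, 0, 0, 255, 0, 0, 0, 0, 255, 0, 0, 0, 0, 255, 0, 0, 0, 0, 255, 0, 0, 0, 0, 255, 0, 0, 0, 0]
}}

```text
time_s: 28.25
tcp_pos: [0.5564, 0.0725, 0.1425]
ee_rot: [[-0.87, 0.444, -0.213], [0.307, 0.153, -0.939], [-0.385, -0.883, -0.27]]
wrist_force: [5.5, 0.4, -7.4]
gripper_width: 0.279
```

```bash
python3 - <<'E'
from h import *
s=r.sense();rep(s)
E
```

```text
t 28.25 tcp [0.5564 0.0725 0.1425] depth mm 22.4 lat tool xyz [-1.5 -0.  -0.1] roll needed [ 1.447 -1.695] tilt err [-0.9  0.   1.8] F tool [-1.8  9.   0.5] mom [ 0.55 -0.15  0.27] w 24.3 j [ 25.    9.8 -41.6  14.8 -11.1  35.1]
```

Request:
{"op": "play_rows", "data": {
  "deltas": [255, 0, 0.7, 0, 0, 220, 0, 0, 0, 0, 160, 0, 0, 0, 0, 90, 0, 0, 0, 0, 90, 0, 0, 0, 0, 90, 0, 0, 0, 0, 90, 0, 0, 0, 0, 90, 0, 0, 0, 0, 90, 0, 0, 0, 0, 90, 0, 0, 0, 0]
}}

```text
time_s: 29.25
tcp_pos: [0.5561, 0.0722, 0.142]
ee_rot: [[-0.87, 0.444, -0.213], [0.308, 0.152, -0.939], [-0.384, -0.883, -0.269]]
wrist_force: [0.4, -0.6, 0.3]
gripper_width: 0.643
```

Request:
{"op": "play_rows", "data": {
  "deltas": [90, 0, -3, 0, 0, 90, 0, -5, 0, 0, 90, 0, -10, 0, 0, 90, 0, -15, 0, 0, 90, 0, -20, 0, 0, 90, 0, -25, 0, 0, 90, 0, -30, 0, 0, 90, 0, -30, 0, 0, 90, 0, -30, 0, 0, 90, 0, 0, 0, 0]
}}

```text
time_s: 30.25
tcp_pos: [0.4822, 0.0469, 0.2959]
ee_rot: [[-0.867, 0.452, -0.21], [0.309, 0.156, -0.938], [-0.391, -0.878, -0.275]]
wrist_force: [0.3, 1.0, -0.1]
gripper_width: 0.646
```

```bash
python3 - <<'E'
from h import *
s=r.sense();rep(s)
A=eyes.capture("scene");B=eyes.capture("side");
k=5
c0=M+(.0185+.0445)*n  # handle top, if locked
fl=M+.018*n            # flange top when locked (44-26)
t=np.linspace(0,2*np.pi,80)
for d,o,nm in((A,(270,160),'s9'),(B,(260,110),'d9')):
    img=cv2.resize(d["img"][o[1]:o[1]+110,o[0]:o[0]+120],None,fx=k,fy=k,interpolation=cv2.INTER_CUBIC); raw=img.copy()
    P=fl+.036*(np.outer(np.cos(t),ex)+np.outer(np.sin(t),ey))
    cv2.polylines(img,[(((proj(d,P)-np.array(o)+.5)*k-.5)).astype(int)],1,(0,255,0),1)
    cv2.imwrite(f'pics/{nm}.png',img)
d=eyes.capture("wrist");cv2.imwrite('pics/w9.png',d["img"]); cv2.imwrite('pics/A9.png',A["img"])
E
```

```text
t 30.25 tcp [0.4822 0.0469 0.2959] depth mm -149.7 lat tool xyz [-9.4 -0.3 -4.8] roll needed [ 1.447 -1.695] tilt err [-0.6 -0.   1.3] F tool [ 0.   0.4 -0.9] mom [ 0.54 -0.01 -0.76] w 56.2 j [ 27.4  -9.  -32.7   6.4 -38.1  42.6]
```

View pics/s9.png

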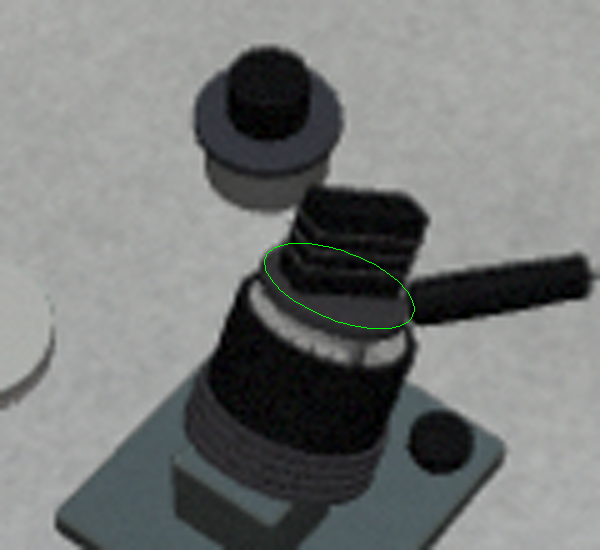

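View pics/d9.png

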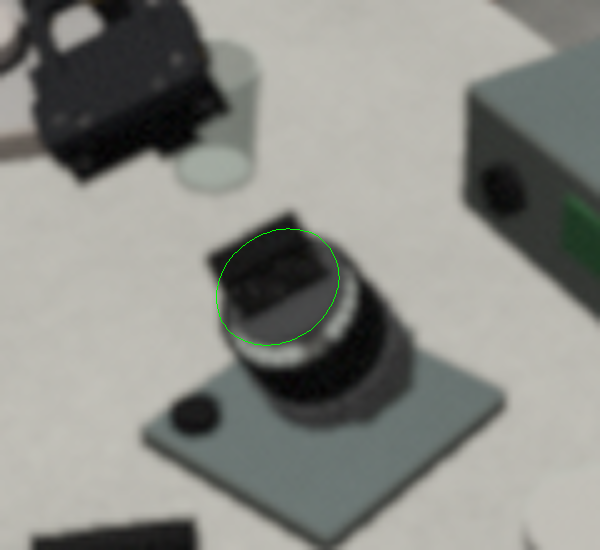

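View pics/w9.png

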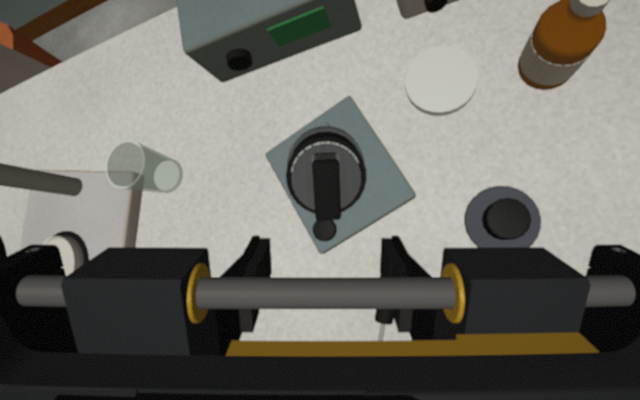

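```bash
python3 - <<'E'
from h import *
print(r.sense()["time_s"]); print(r.finish_job())
E
```

```text
30.4
the job is handed in; nothing more can be done
None
```

I fitted the lamp module into the tilted holder, locked it, let go, and handed the job in at 30.4 s.

**What I did**
- I pinched the black-bar lamp by its handle.
- The moves only allow a turn about the tool's own axis. To lean the tool about 30° I pushed the arm against its reach limit. One of those pushes made the lean worse, so I repeated it from another place.
- I took the slot angle from the camera views and lined the lugs up with it. They went straight in without my having to search.
- I pressed to the spring's hard stop and turned clockwise until the turning moment rose, about 95°. I eased back slightly, let the spring lift the lamp, opened the gripper and backed off.

**What the last checks showed**
- **Lock:** the lamp rose 8.0 mm from the hard stop, which matches 34 to 26 mm. A light outward pull of about 7–9 N did not lift it any further.
- **After letting go:** wrist force was about zero, and in both fixed views the flange sat where the locked height puts it, to about a pixel. A pixel is roughly 2.4 mm, so the lift and the pull are the stronger evidence.
- **Other things:** I saw no sign that the plug, dish, bottle or beaker had moved, and the arm kept clear of the tip box and jar. I did not measure them before and after.

**What disagreed or was off**
- My computed depth read about 3.7 mm too shallow. It agreed with the spring forces and the hard stop once shifted by that amount.
- Joint 5 reached its range limit during insertion. The tool ended up about 2° off the bore axis, within the clearance.
- The highest axial force was about 32 N, at the hard stop.

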